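# Load the slide carrier under the spring cover

## Task

Load the green slide carrier into the light-protected bay: with one fingertip press the blue plate down to hold the spring-closed amber cover open, and with the other fingertip push the carrier along its track, under the cover, fully home against the end stop. Then let the cover spring shut behind it and move clear. Only push the carrier, do not lift it, and leave the flask, the tin and the beaker where they stand.

Things in the scene. Friction and masses are not known exactly. Their poses are not given: they have to be found in the camera images.
- bay: Fixed loading bay, white plinth 245 mm long. Origin on the bench below the hinge line, level with the mouth of the covered part. x = push direction, z up; the track lies on the -y side, the blue press plate on the +y side. The hinge line runs along x at y = 0, 38 mm above the bench; grey hinge posts 46 mm high stand on it at x = -172 and 96 mm.
- mouth (a point): Mouth of the covered part, mid-track on the floor (bay x = 0, y = -26, 16 mm above the bench). The track is 40 mm wide between its walls (bay y -46 to -6). Its lead-in runs from bay x = -140 mm (open end) to the mouth and is open above, outer wall 26 mm and inner wall 34 mm above the bench. From x = 0 to 88 mm the amber cover roofs it.
- stop (a point): Middle of the foot of the steel end stop's face, where the track ends (bay x = 80 mm, y = -26 mm, 16 mm above the bench).
- cover (a joint): Angle (rad) of amber cover and blue plate, one rigid part on the hinge. 0 = shut: cover level, out to bay y = -51 mm, a lip at the mouth hanging to 27 mm above the bench bars the carrier. 1.4 = open, cover upright to 88 mm. A spring shuts it. Pressing the plate 30 to 45 mm from the hinge (3 to 8 N) down to 24 mm above the bench opens it 1.1 to 1.4: a fingertip then fits in the track beside it.
- plate_edge (a point): Middle of the free long edge of the blue press plate, which is 205 mm long (bay x -165 to 40 mm, so beside lead-in and cover), 3 mm thick and reaches 72 mm from the hinge. Cover shut: it slopes up and away from the hinge at 50 degrees, edge at bay y = 46 mm, 93 mm above the bench. It turns down as the cover opens; the space below is empty.
- carrier_center (a point): Centre of the slide carrier, a loose green block with a paper label, 64 mm long (its x, along the track), 34 mm wide, 18 mm high, about 100 g, 3 mm play each side; centre 25 mm above the bench. It starts in the lead-in, before the mouth. Home against the stop its centre is at bay x = 48 mm, its back end at x = 16 mm, inside the lip.
- flask: Bystander: conical glass flask with foil cap, 80 mm wide at the foot, 126 mm high; origin at the centre of its underside.
- tin: Bystander: red and yellow tin, 68 mm diameter, 87 mm high; origin at the centre of its underside.
- beaker: Bystander: small open glass beaker, 60 mm diameter, 75 mm high; origin at the centre of its underside.
Not all that is in view belongs to the job. There is more than one size of the part that bears carrier_center; the job needs the middle-sized.

How it is judged (in metres and radians):
On the way, in this order (a step that is already met when the one before it is completed fails the run):
1. the cover is held well open (over 0.7 rad) while the carrier is still outside (value of joint cover above 0.7 rad and x of carrier_center in the frame of bay below -0.03 m), for 0.2 s.
2. the carrier passes under the cover (its centre beyond the mouth) while the cover is held open (over 0.7 rad) (value of joint cover above 0.7 rad and x of carrier_center in the frame of bay above 0.005 m), for 0.1 s.
At the end, for the whole second after the job is handed in: The carrier lies flat in the track under the cover, within 6 mm of the end stop, and the cover is shut (under 0.06 rad) (x of carrier_center in the frame of bay between 0.042 and 0.052 m and y of carrier_center in the frame of bay between -0.034 and -0.018 m and height (world z) of carrier_center below 0.029 m and angle between carrier_center's own z axis and vertical below 0.1 rad and value of joint cover below 0.06 rad); the robot touches nothing.
It fails at once if the carrier is lifted more than 10 mm off the track (height (world z) of carrier_center above 0.035 m).
It fails at once if the flask is moved more than 15 mm or tipped (distance of flask from where it was at the start of the episode above 0.015 m or angle between flask's own z axis and vertical above 0.3 rad).
It fails at once if the tin is moved more than 15 mm or tipped (distance of tin from where it was at the start of the episode above 0.015 m or angle between tin's own z axis and vertical above 0.3 rad).
It fails at once if the beaker is moved more than 15 mm or tipped (distance of beaker from where it was at the start of the episode above 0.015 m or angle between beaker's own z axis and vertical above 0.3 rad).
It also fails if it takes over 38 s, if anything falls off the work surface, if the arm or the gripper's body presses on something with over 40 N, if the wrist force passes 120 N, or if a joint passes its speed limit or range.

## Robot

A 6-joint arm with a two-finger parallel gripper is mounted at the origin on the work surface. World frame = base frame: x ahead of the robot, y to its left, z up, the work surface at z = 0. Lengths are in m, angles in degrees, forces in N, time in s.
With the tool pointing down it reaches from about 0.375 to 0.9 m from the base axis. Payload 3.1 kg.
Tool frame: the origin (TCP) lies on the centre line of the jaws, within the pads' length; the fingertips stand finger_overhang ahead of it and the grasp point (between the pads) lies 5 mm behind it (finger_overhang is the distance from the TCP to the fingertips, in m); z points along the fingers, y is the line along which they close (so a half turn about z gives the same grasp; the last joint's range is limited). The gripper opens to 87 mm and grips with 3 to 60 N. Pads are 19 mm wide; open, the fingers measure 117 mm over their backs; the gripper's body (75 mm by 190 mm) begins 51 mm behind the grasp point.
Start: joints at [54.689, 30.224, 82.088, -0, 67.689, -10.227], TCP at [0.265, 0.566, 0.237] pointing down, gripper open.
Joint ranges: [-176.69, 176.69], [-43.24, 126.21], [12.49, 139.97], [-82, 262], [0, 151.66], [-163.58, 163.58]. Speed limits (degrees/s): [159.86, 159.86, 180, 180, 180, 180].

## Interface

Orientations are given as a 3x3 rotation matrix whose columns are the frame's x, y, z axes.
In Python, from rig import read_state, capture, calibration, hand_in, finger_overhang gives the robot as it stands.
- The arm moves only by the tool send_rows, never from a script. Its argument "plan" is a list of rows, each a list of 5 numbers: the closure in counts, from 0 (fully open) to 255 (shut), then the shift along the tool's x, y, z in m, then the turn about the tool's z in rad. A call has 1 to 20 rows; each row shifts and turns the commanded pose from where the row before left it, along the tool's axes as they then stand; what a row does not reach is not made up. A row lasts 1/12 s, in which the tool goes at most 41.7 mm and 7.16 degrees, less where a joint would pass 70% of its speed; a pose out of reach is approached as far as the arm can. A call is refused whole if a number of a shift passes 0.0417 or a number of a turn 0.125, either way. A call with a gripper value outside its range is refused whole. The fingers move at their own pace and stop on an object; the grip force is fixed at half the most. Time passes only in rows, so rows that do not move let the fingers close. It gives the time, the measured TCP pose, the force, the opening and the grip force at its end, in the units of the state.
- read_state(): the state, without advancing time (a new reading comes with each control period).
- capture(name): name is "scene" or "top" or "wrist"; returns (picture, depth): 480x640x3 uint8, blue, green, red; 480x640 float32, m along the optical axis (not along the pixel's ray), 0 where there is no reading.
- calibration(name): a dict with "fx", "fy", "cx", "cy" (pixels), "xyz" and "rotation" of the camera in the world. Camera axes: x right, y down, z forward; pixel columns grow to the right and rows downward; lengths in m; the calibration is good to about 2 mm. A picture is of the moment at which its call begins: read the wrist's pose just before it. calibration takes no time and is no camera call; for the wrist camera it gives the pose at the moment of the call.
- hand_in(): hands the job in; it is judged then, once.
The state is a dict: "time_s": time; "joint_positions": joint angles; "qvel": joint speeds; "tau": joint torques, N m; "position": TCP position; "tcp_rot": TCP orientation; "force": force on the tool from outside, world axes, zero at the start; "moment": the same for the moment, N m; "opening": opening from 0.0 (shut) to 1.0 (fully open); "grasp_force": force on a finger pad.
Only numpy, scipy, OpenCV 4.12 (cv2) and the standard library are available. Lean on these libraries where they do the work, as an engineer would, in place of code of your own. Each camera call takes 0.05 s, during which the arm holds its last target. There are 200 camera calls.

## Working session

There is one attempt and no reset: what is moved stays moved. The work goes in short steps, Python scripts to look and compute and a tool call to move; the robot and the scene stay as the last step left them, time stands still between calls to the robot, and variables do not carry over. Pictures are saved under pics/ and viewed, at most 10 in all, crops included, and the job is handed in when it is done.

Besides the shell and the picture viewer there is one more tool, called after "Request:" in YAML: its name, and indented under it one key for each argument. send_rows: Moves the arm, as the interface text tells. Its arguments: {"type":"object","properties":{"plan":{"type":"array","items":{"type":"array","items":{"type":"number"}}}},"required":["plan"]}

```bash
mkdir -p pics; python3 - <<'E'
from rig import *
import cv2,numpy as np
s=read_state();print(s,finger_overhang)
for n in("scene","top"):
    p,d=capture(n);cv2.imwrite(f"pics/{n}0.png",p);np.savez(f"{n}0.npz",p=p,d=d);print(n,calibration(n))
E
```

```text
{'time_s': 0.0, 'joint_positions': array([ 5.46883695e+01,  3.02811372e+01,  8.21557240e+01, -5.76021282e-04,
        6.76886344e+01, -1.02281212e+01]), 'qvel': array([ 0.07100553, -0.01904267,  0.01902785,  0.00529313, -0.04834496,
        0.08201274]), 'tau': array([ 6.26167894e-04, -4.40042889e+01, -1.76592278e+01,  6.34091184e-02,
        5.80260472e-02, -1.54708255e-04]), 'position': array([0.26453678, 0.56548702, 0.23555199]), 'tcp_rot': array([[-9.05692237e-01,  4.23933943e-01, -1.25846047e-03],
       [ 4.23935641e-01,  9.05690542e-01, -1.79271338e-03],
       [ 3.79783696e-04, -2.15715284e-03, -9.99997601e-01]]), 'force': array([0.71456162, 0.02653577, 1.1140561 ]), 'moment': array([0.03653211, 0.03745642, 0.02514597]), 'grasp_force': 0.0, 'opening': 0.9980579659176281} 0.014
scene {'fx': 517.3612628124013, 'fy': 517.3612628124013, 'cx': 325.07481335645343, 'cy': 235.1859219924454, 'xyz': array([0.98585882, 0.5847491 , 0.48109618]), 'rotation': array([[-0.75554611,  0.38793797, -0.52787707],
       [ 0.6550276 ,  0.4357779 , -0.61728151],
       [-0.00942978, -0.8121587 , -0.58336038]])}
top {'fx': 574.3425653093861, 'fy': 574.3425653093861, 'cx': 317.2214023252593, 'cy': 237.1364080477045, 'xyz': array([0.46554978, 0.13553365, 0.90267444]), 'rotation': array([[ 0.01153283, -0.98239878,  0.18643936],
       [-0.99992939, -0.01079602,  0.00496686],
       [-0.00286663, -0.18648347, -0.98245392]])}
```

View pics/top0.png

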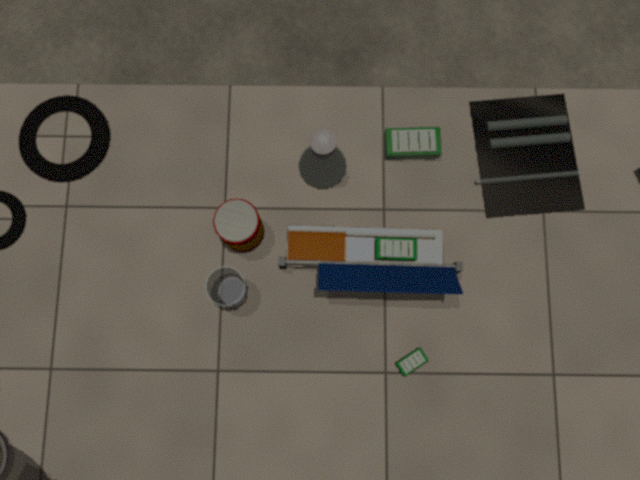

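View pics/scene0.png

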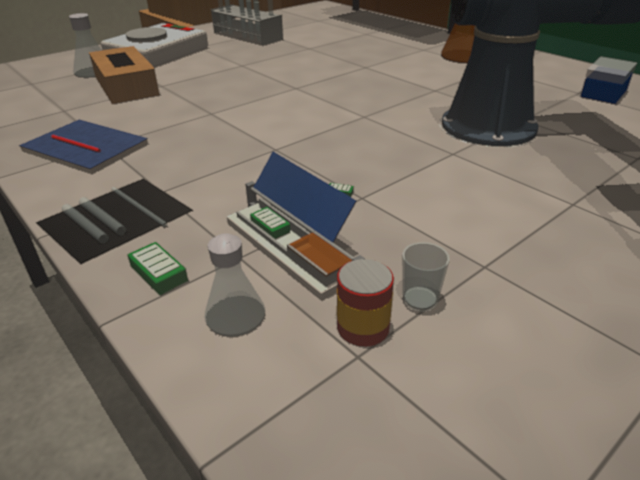

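The tops show three green blocks: big at (413,142), small at (411,361), and the middle one in the track at (397,249). The hinge posts are at about (458,267) and (282,262) and the amber cover is at (317,247), so the push direction is image left. I'll enlarge the image to locate the bay.

```bash
cat > h.py <<'E'
import numpy as np
from rig import *
def ray(n,u,v,z):
    "world point where the pixel's ray meets height z"
    c=calibration(n);d=c["rotation"]@np.array([(u-c["cx"])/c["fx"],(v-c["cy"])/c["fy"],1]);o=c["xyz"]
    return o+d*(z-o[2])/d[2]
E
python3 - <<'E'
import numpy as np,cv2
from h import *
p=np.load("top0.npz")["p"]
c=p[125:310,270:470]; c=cv2.resize(c,None,fx=4,fy=4,interpolation=cv2.INTER_CUBIC)
c=cv2.convertScaleAbs(c,alpha=1.8)[:,:800][160:]
cv2.imwrite("pics/topc.png",c)   # u=270+x/4, v=165+y/4
E
```

```text
(no output)
```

View pics/topc.png

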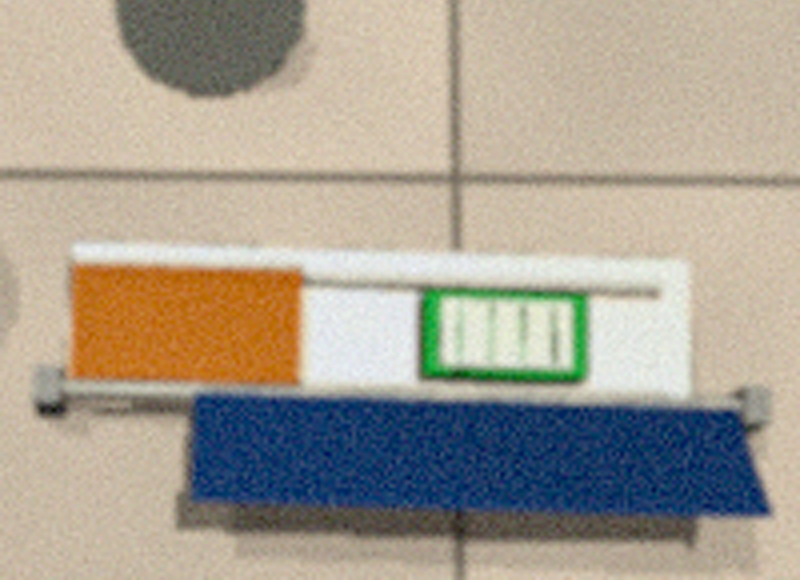

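The crop shows the post tops at (49,381) and (757,404), the cover's outer corners at (72,265) and (301,268), the plate's free corners at (190,498) and (771,515), and the carrier top spanning (421..588, 290..381). I'll fit the bay frame to these.

```bash
cat >> h.py <<'E'
def U(x,y): return 270+x/4,165+y/4
E
python3 - <<'E'
from h import *
from scipy.optimize import least_squares
F=[(49,381,96,0,46),(757,404,-172,0,46),(72,265,88,-51,39),(301,268,0,-51,39),(190,498,40,46,93),(771,515,-165,46,93)]
W=np.array([ray("top",*U(a,b),z/1e3)[:2] for a,b,_,_,z in F]);B=np.array([f[2:4] for f in F])/1e3
R=lambda t:np.array([[np.cos(t),-np.sin(t)],[np.sin(t),np.cos(t)]])
f=lambda q:((R(q[2])@B.T).T+q[:2]-W).ravel()
s=least_squares(f,[.5,.15,1.57]);print(s.x,np.degrees(s.x[2]));print((s.fun.reshape(-1,2)@R(s.x[2])*1e3).round(1))
q=s.x;tb=lambda w:(R(q[2]).T@(w[:2]-q[:2])*1e3).round(1)
for a,b in [(421,290),(588,290),(587,381),(420,380)]:print("car",tb(ray("top",*U(a,b),.034)))
print("flask foot",tb(ray("top",323,168,0.0)),"cap",tb(ray("top",323,142,.126)),"tin",tb(ray("top",237,222,.087)),"beaker",tb(ray("top",225,283,.0375)))
d=np.load("top0.npz")["d"];c=calibration("top")
def P(u,v):
    z=d[v,u];return c["xyz"]+c["rotation"]@np.array([(u-c["cx"])/c["fx"]*z,(v-c["cy"])/c["fy"]*z,z])
for uv in[(397,249),(317,247),(365,249),(323,142)]:print(uv,P(*uv),tb(P(*uv)))
st=read_state();print(tb(st["position"]),np.degrees(np.arctan2(st["tcp_rot"][1,1],st["tcp_rot"][0,1])))
E
```

```text
[0.5884061  0.0975488  1.55692912] 89.20546765325132
[[ 1.4  2.4]
 [-0.4  0.3]
 [ 0.  -2.5]
 [-0.2 -1.5]
 [-0.2  1.1]
 [-0.7  0.2]]
car [-46.3 -43. ]
car [-110.5  -44.6]
car [-109.9   -9.3]
car [-46.2  -8.1]
flask foot [  36.7 -163.3] cap [  37.5 -161.7] tin [159.7 -50.8] beaker [180.4  33.2]
(397, 249) [0.61328849 0.0173855  0.03367109] [-79.8 -26. ]
(317, 247) [0.6139779  0.14005653 0.03987674] [ 42.9 -25. ]
(365, 249) [0.61568643 0.06506053 0.0163141 ] [-32.1 -27.7]
(323, 142) [0.75064617 0.1328357  0.12595464] [  37.5 -161.7]
[463.5 330.3] 64.9163902166948
```

Request:
send_rows:
  plan:
    - [88,0,0,0,0.1042]
    - [88,0,0,0,0.1042]
    - [88,0,0,0,0.1042]
    - [88,0,0,0,0.1042]
    - [88,0,0,0,0.1042]
    - [88,0,0,0,0.1042]
    - [88,0,0,0,0.1042]
    - [88,0,0,0,0.1042]
    - [88,0,0,0,0.1042]
    - [88,0,0,0,0.1042]
    - [88,0,0,0,0.1042]
    - [88,0,0,0,0]

```text
time_s: 1.1
position: [0.2647, 0.5657, 0.236]
tcp_rot: [[0.015, 1.0, -0.001], [1.0, -0.015, -0.001], [-0.001, -0.001, -1.0]]
force: [-0.7, -0.6, -0.3]
opening: 0.654
grasp_force: 0.0
```

Request:
send_rows:
  plan:
    - [88,-0.02,0.011,0,0]
    - [88,-0.03,0.0165,0,0]
    - [88,-0.03,0.0165,0,0]
    - [88,-0.03,0.0165,0,0]
    - [88,-0.03,0.0165,0,0]
    - [88,-0.03,0.0165,0,0]
    - [88,-0.03,0.0165,0,0]
    - [88,-0.03,0.0165,0,0]
    - [88,-0.03,0.0165,0,0]
    - [88,-0.03,0.0165,0,0]
    - [88,-0.03,0.0165,0,0]
    - [88,-0.03,0.0165,0,0]
    - [88,-0.03,0.0165,0,0]
    - [88,-0.03,0.0165,0,0]
    - [88,-0.03,0.0165,0,0]
    - [88,-0.03,0.0165,0,0]
    - [88,-0.03,0.0165,0,0]
    - [88,-0.03,0.0165,0,0]
    - [88,-0.03,0.0165,0,0]
    - [88,-0.02,0.011,0,0]

```text
time_s: 2.77
position: [0.5777, -0.0212, 0.2364]
tcp_rot: [[0.012, 1.0, 0.001], [1.0, -0.012, -0.001], [-0.001, 0.001, -1.0]]
force: [0.1, 0.6, 0.0]
opening: 0.659
grasp_force: 0.0
```

```bash
cat >> h.py <<'E'
def where():
    s=read_state();a=1.55693;R=np.array([[np.cos(a),-np.sin(a)],[np.sin(a),np.cos(a)]])
    r=s["tcp_rot"];p=s["position"]
    print("t",s["time_s"],"bay",(R.T@(p[:2]-[.5884,.0975])*1e3).round(1),"tipz",round((p[2]-finger_overhang)*1e3,1),"yaw err deg",round(np.degrees(np.arctan2(r[1,0],r[0,0])-a),2),"open mm",s["opening"]*87,"F",s["force"].round(1))
E
python3 -c "
from h import *
import cv2
where();p,d=capture('wrist');cv2.imwrite('pics/w1.png',p);where()
print(calibration('wrist'))"
```

```text
t 2.7667 bay [-118.9    9. ] tipz 222.4 yaw err deg 0.11 open mm 57.31094295807499 F [0.1 0.6 0. ]
t 2.8167 bay [-122.1    6.6] tipz 222.5 yaw err deg -0.01 open mm 56.88870901521604 F [ 2.8 -2.2  0.3]
{'fx': 372.0506441541319, 'fy': 372.0506441541319, 'cx': 315.9715918464882, 'cy': 248.5364708261488, 'xyz': array([0.58031781, 0.04893582, 0.38375676]), 'rotation': array([[ 9.99903553e-01, -1.38767636e-02,  5.65300280e-04],
       [-1.32083494e-02, -9.62743213e-01, -2.70094511e-01],
       [ 4.29227670e-03,  2.70060995e-01, -9.62833649e-01]])}
```

View pics/w1.png

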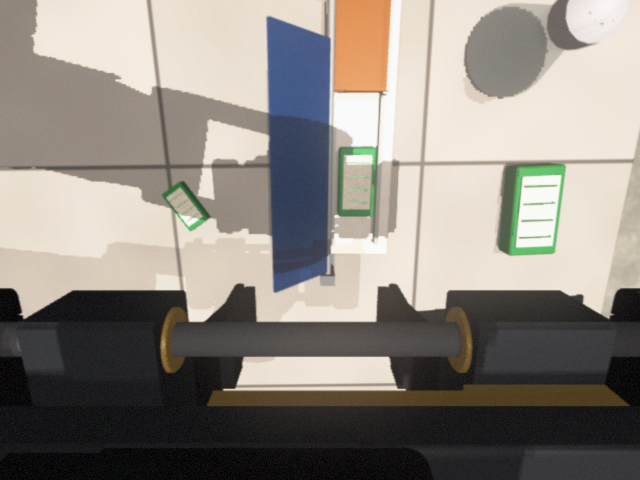

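The wrist view shows the carrier between (338,147) and (375,216), the cover's mouth edge at v=92, and the near post at (328,277). Next I'll cross-check the frame against it.

```bash
python3 - <<'E'
from h import *
a=1.55693;R=np.array([[np.cos(a),-np.sin(a)],[np.sin(a),np.cos(a)]])
for n,u,v,z in[("car back L",339,215,34),("car back R",373,216,34),("car front L",342,147,34),("car front R",376,147,34),("post",328,275,46),("plate near",275,290,93),("plate far",269,22,93),("cover mouth out",388,93,39),("rail end",376,241,26)]:
    print(n,(R.T@(ray("wrist",u,v,z/1e3)[:2]-[.5884,.0975])*1e3).round(1))
E
```

```text
car back L [-113.6  -16.1]
car back R [-114.6  -48.5]
car front L [-51.1 -17.7]
car front R [-51.1 -48.6]
post [-169.9   -5.7]
plate near [-166.3   40.4]
plate far [32.8 38.8]
cover mouth out [ -6.1 -56.1]
rail end [-141.3  -53.8]
```

Request:
send_rows:
  plan:
    - [88,0,0,0.03,0]
    - [88,0,0,0.03,0]
    - [88,0,0,0,0]
    - [88,0,0,0,0]
    - [88,0,0,0,0]

```text
time_s: 3.23
position: [0.5768, -0.018, 0.1775]
tcp_rot: [[0.012, 1.0, 0.001], [1.0, -0.012, -0.0], [-0.0, 0.001, -1.0]]
force: [0.7, -0.2, 0.3]
opening: 0.654
grasp_force: 0.0
```

```bash
python3 - <<'E'
from h import *
import cv2
where();p,d=capture('wrist');where()
c=cv2.resize(p[0:300,230:430],None,fx=3,fy=3,interpolation=cv2.INTER_CUBIC)[300:]
cv2.imwrite('pics/w2.png',c) # u=230+x/3, v=100+y/3
E
```

```text
t 3.2333 bay [-115.6   10. ] tipz 163.5 yaw err deg 0.12 open mm 56.897388432862144 F [ 0.7 -0.2  0.3]
t 3.2833 bay [-115.6    9.5] tipz 164.1 yaw err deg 0.11 open mm 57.288004131284296 F [ 0.2 -0.2  0.6]
```

View pics/w2.png

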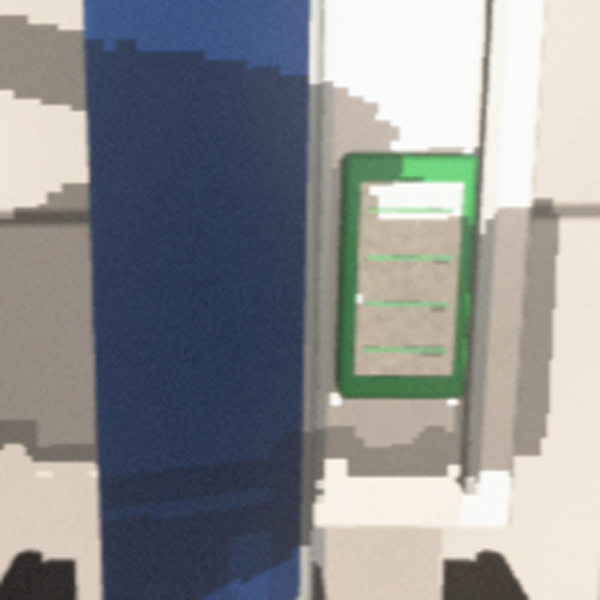

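The carrier top spans crop (342..478, 152..398), the plinth's open end is at v≈525, and the plate's free edge is at x≈97.

```bash
python3 - <<'E'
from h import *
a=1.55693;R=np.array([[np.cos(a),-np.sin(a)],[np.sin(a),np.cos(a)]])
where()
for n,u,v,z in[("fl",345,152,34),("fr",478,152,34),("bl",342,398,34),("br",465,396,34),("plate mid",97,450,93),("plate far",86,100,93),("inner wall top edge R",325,300,34),("outer wall end",468,488,26),("plinth end",415,525,16),("fingertip L inner",75,560,150),("fingertip R inner",443,560,150)]:
    print(n,(R.T@(ray("wrist",230+u/3,100+v/3,z/1e3)[:2]-[.5884,.0975])*1e3).round(1))
E
```

```text
t 3.2833 bay [-115.6    9.5] tipz 164.1 yaw err deg 0.11 open mm 57.288004131284296 F [ 0.2 -0.2  0.6]
fl [-46.4 -12.6]
fr [-46.3 -46.2]
bl [-110.1  -13.3]
br [-109.5  -46.2]
plate mid [-108.2   44.2]
plate far [-35.8  43.8]
inner wall top edge R [-83.9  -8.2]
outer wall end [-137.9  -50. ]
plinth end [-152.5  -37.1]
fingertip L inner [-111.3   40.3]
fingertip R inner [-111.2  -21.5]
```

Request:
send_rows:
  plan:
    - [88,-0.0052,0.0022,0,0]
    - [88,-0.0053,0.0023,0,0]
    - [88,0,0,0.02,0]
    - [88,0,0,0.02,0]
    - [88,0,0,0.012,0]
    - [88,0,0,0,0]
    - [88,0,0,0,0]
    - [88,0,0,0,0]

```text
time_s: 3.95
position: [0.5817, -0.0291, 0.1257]
tcp_rot: [[0.013, 1.0, 0.002], [1.0, -0.013, -0.001], [-0.001, 0.002, -1.0]]
force: [-0.5, -0.1, 0.0]
opening: 0.659
grasp_force: 0.0
```

```bash
python3 -c "
from h import *
where()"
```

```text
t 3.95 bay [-126.7    5. ] tipz 111.7 yaw err deg 0.03 open mm 57.358017602172964 F [-0.5 -0.1  0. ]
```

Request:
send_rows:
  plan:
    - [88,0,0,0.009,0]
    - [88,0,0,0.009,0]
    - [88,0,0,0.009,0]
    - [88,0,0,0.009,0]
    - [88,0,0,0.009,0]
    - [88,0,0,0.009,0]
    - [88,0,0,0.009,0]
    - [88,0,0,0.006,0]
    - [88,0,0,0,0]
    - [88,0,0,0,0]

```text
time_s: 4.78
position: [0.5793, -0.0284, 0.0548]
tcp_rot: [[0.013, 1.0, -0.003], [1.0, -0.013, 0.001], [0.001, -0.003, -1.0]]
force: [-3.1, 0.5, 3.8]
opening: 0.654
grasp_force: 1.7
```

```bash
python3 -c "
from h import *
where()"
```

```text
t 4.7833 bay [-126.1    7.4] tipz 40.8 yaw err deg 0.04 open mm 56.85853480727775 F [-3.1  0.5  3.8]
```

Request:
send_rows:
  plan:
    - [88,0,0.0005,0.006,0]
    - [88,0,0.0005,0.006,0]
    - [88,0,0.0005,0.006,0]
    - [88,0,0,0,0]
    - [88,0,0,0,0]
    - [88,0,0,0,0]
    - [88,0,0,0,0]

```text
time_s: 5.37
position: [0.583, -0.0287, 0.0382]
tcp_rot: [[0.013, 1.0, 0.002], [1.0, -0.013, -0.0], [-0.0, 0.002, -1.0]]
force: [-0.0, 0.8, 6.1]
opening: 0.652
grasp_force: 2.4
```

```bash
python3 -c "
from h import *
import cv2
where();p,d=capture('scene');c=cv2.resize(p[120:320,190:400],None,fx=3,fy=3,interpolation=cv2.INTER_CUBIC);cv2.imwrite('pics/s2.png',c)"
```

```text
t 5.3667 bay [-126.2    3.6] tipz 24.2 yaw err deg 0.02 open mm 56.75692909268369 F [-0.   0.8  6.1]
```

View pics/s2.png

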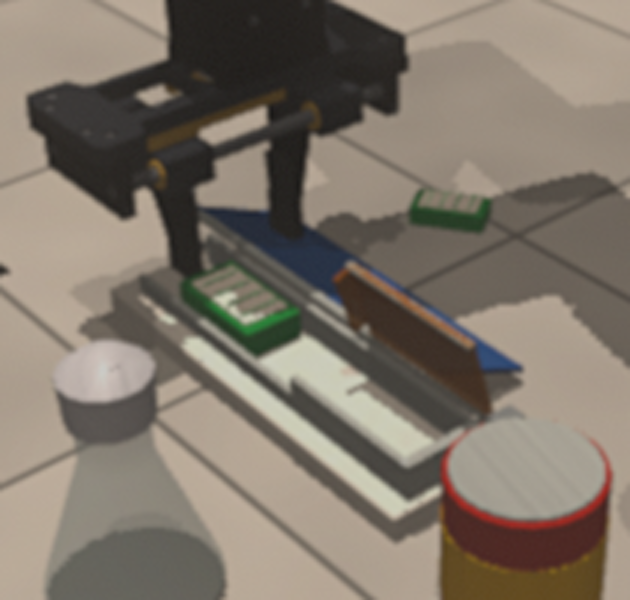

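The cover is upright. One fingertip is on the plate at (285,230) and the other is in the track behind the carrier at (187,270). Now I push.

Request:
send_rows:
  plan:
    - [88,0.003,0,0,0]
    - [88,0.005,0,0,0]
    - [88,0.006,0,0,0]
    - [88,0.006,0,0,0]
    - [88,0.006,0,0,0]
    - [88,0.006,0,0,0]
    - [88,0.006,0,0,0]
    - [88,0.006,0,0,0]
    - [88,0.006,0,0,0]
    - [88,0.006,0,0,0]
    - [88,0.006,0,0,0]
    - [88,0.006,0,0,0]
    - [88,0.006,0,0,0]
    - [88,0.006,0,0,0]
    - [88,0.006,0,0,0]
    - [88,0.006,0,0,0]
    - [88,0.005,0,0,0]
    - [88,0.003,0,0,0]
    - [88,0,0,0,0]
    - [88,0,0,0,0]

```text
time_s: 7.08
position: [0.5837, 0.0712, 0.0379]
tcp_rot: [[0.012, 1.0, 0.001], [1.0, -0.012, -0.001], [-0.001, 0.001, -1.0]]
force: [-1.1, -3.2, 4.6]
opening: 0.655
grasp_force: 2.3
```

```bash
python3 -c "
from h import *
where()"
```

```text
t 7.0833 bay [-26.3   4.4] tipz 23.9 yaw err deg 0.09 open mm 57.014949066903576 F [-1.1 -3.2  4.6]
```

Remaining travel is about 33 mm. I'll go slowly and watch the force at the stop.

Request:
send_rows:
  plan:
    - [88,0.003,0,0,0]
    - [88,0.003,0,0,0]
    - [88,0.003,0,0,0]
    - [88,0.003,0,0,0]
    - [88,0.003,0,0,0]
    - [88,0.003,0,0,0]
    - [88,0.003,0,0,0]
    - [88,0.003,0,0,0]
    - [88,0.003,0,0,0]
    - [88,0.002,0,0,0]
    - [88,0.001,0,0,0]
    - [88,0,0,0,0]
    - [88,0,0,0,0]

```text
time_s: 8.17
position: [0.5838, 0.1009, 0.0377]
tcp_rot: [[0.013, 1.0, 0.0], [1.0, -0.013, -0.001], [-0.001, 0.0, -1.0]]
force: [-0.2, -3.8, 4.6]
opening: 0.657
grasp_force: 2.7
```

```bash
python3 -c "
from h import *
where()"
```

```text
t 8.1667 bay [3.3 4.6] tipz 23.7 yaw err deg 0.08 open mm 57.19624370039881 F [-0.2 -3.8  4.6]
```

Request:
send_rows:
  plan:
    - [88,0.001,0,0,0]
    - [88,0.001,0,0,0]
    - [88,0.001,0,0,0]
    - [88,0.001,0,0,0]
    - [88,0.001,0,0,0]
    - [88,0,0,0,0]

```text
time_s: 8.67
position: [0.5838, 0.1032, 0.0378]
tcp_rot: [[0.012, 1.0, -0.001], [1.0, -0.012, -0.005], [-0.005, -0.001, -1.0]]
force: [-1.0, -13.6, 6.3]
opening: 0.655
grasp_force: 7.5
```

```bash
python3 -c "
from h import *
where()"
```

```text
t 8.6667 bay [5.7 4.7] tipz 23.8 yaw err deg 0.09 open mm 56.963505238834294 F [ -1.  -13.6   6.3]
```

The force has risen to 13.6 N at the expected place, so the carrier is on the stop. I'll back off with the cover held open, then look.

Request:
send_rows:
  plan:
    - [88,-0.003,0,0,0]
    - [88,-0.004,0,0,0]
    - [88,-0.005,0,0,0]
    - [88,-0.006,0,0,0]
    - [88,-0.006,0,0,0]
    - [88,-0.006,0,0,0]
    - [88,-0.006,0,0,0]
    - [88,-0.005,0,0,0]
    - [88,-0.004,0,0,0]
    - [88,0,0,0,0]
    - [88,0,0,0,0]

```text
time_s: 9.58
position: [0.583, 0.0603, 0.0375]
tcp_rot: [[0.013, 1.0, -0.001], [1.0, -0.013, -0.001], [-0.001, -0.001, -1.0]]
force: [-2.8, 0.3, 4.0]
opening: 0.657
grasp_force: 2.3
```

```bash
python3 -c "
from h import *
import cv2
where();p,d=capture('scene');c=cv2.resize(p[120:320,190:400],None,fx=3,fy=3,interpolation=cv2.INTER_CUBIC);cv2.imwrite('pics/s3.png',c)"
```

```text
t 9.5833 bay [-37.3   4.9] tipz 23.5 yaw err deg 0.07 open mm 57.1214049166701 F [-2.8  0.3  4. ]
```

View pics/s3.png

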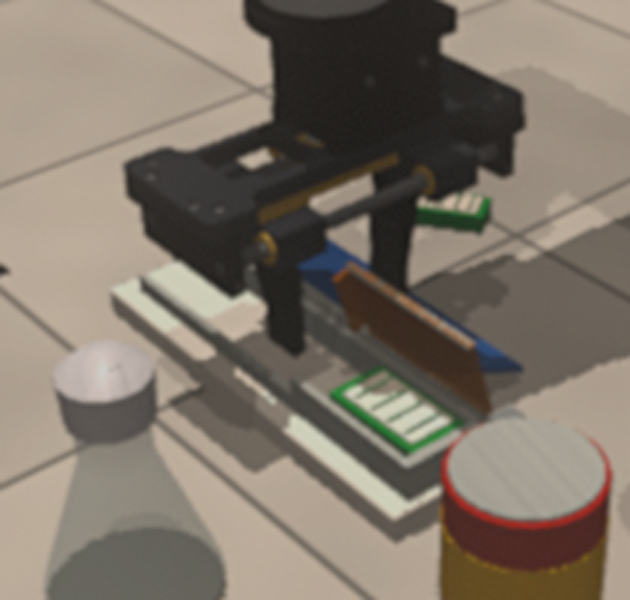

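The carrier sits home against the stop at (400,410) with the finger clear of the cover. I'll lift slowly.

Request:
send_rows:
  plan:
    - [88,0,0,-0.005,0]
    - [88,0,0,-0.007,0]
    - [88,0,0,-0.008,0]
    - [88,0,0,-0.008,0]
    - [88,0,0,-0.008,0]
    - [88,0,0,-0.008,0]
    - [88,0,0,-0.008,0]
    - [88,0,0,-0.008,0]
    - [88,0,0,-0.008,0]
    - [88,0,0,-0.01,0]
    - [88,0,0,-0.02,0]
    - [88,0,0,-0.02,0]
    - [88,0,0,-0.02,0]
    - [88,0,0,-0.02,0]
    - [88,0,0,-0.02,0]
    - [88,0,0,-0.01,0]
    - [88,0,0,0,0]
    - [88,0,0,0,0]
    - [88,0,0,0,0]
    - [88,0,0,0,0]

```text
time_s: 11.3
position: [0.5821, 0.0614, 0.224]
tcp_rot: [[0.013, 1.0, -0.004], [1.0, -0.013, 0.0], [0.0, -0.004, -1.0]]
force: [-0.7, 1.0, -0.1]
opening: 0.652
grasp_force: 0.0
```

```bash
python3 -c "
from h import *
import cv2
where();p,d=capture('scene');c=cv2.resize(p[120:320,190:400],None,fx=3,fy=3,interpolation=cv2.INTER_CUBIC);cv2.imwrite('pics/s4.png',c)"
```

```text
t 11.3 bay [-36.2   5.8] tipz 210.0 yaw err deg 0.04 open mm 56.76435817226627 F [-0.7  1.  -0.1]
```

View pics/s4.png

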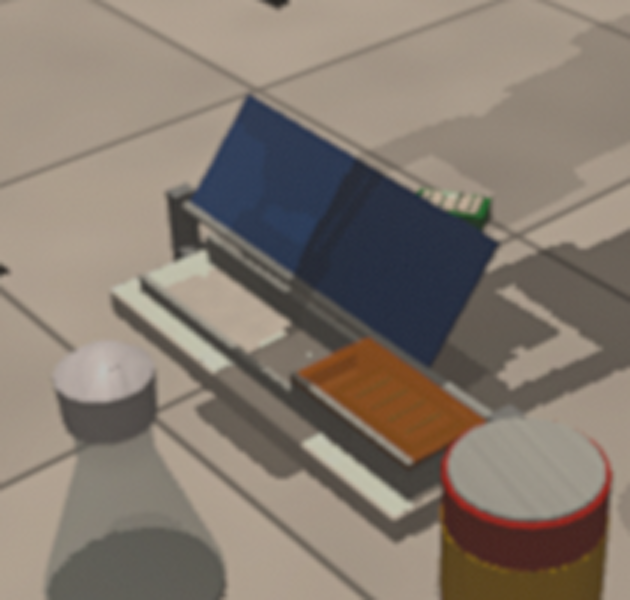

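The cover is shut level over the carrier at (390,400), the arm is clear, and the bystanders haven't moved.

```bash
python3 -c "
from rig import *
print(hand_in())"
```

```text
the job is handed in; nothing more can be done
None
```

I pushed the carrier home against the end stop. The cover sprang shut over it, the arm is clear with the flask and tin unmoved in the final picture (the beaker was out of view), and the job is handed in; no verdict came back.

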